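# Clamp a bending fork in a crank-driven smithy vise

### The arm

A 7-joint arm with a two-finger parallel gripper is mounted at the origin on the work surface. World frame = base frame: x ahead of the robot, y to its left, z up, the work surface at z = 0. Lengths are in m, angles in rad, forces in N, time in s.
With the tool pointing down it reaches from about 0.35 to 0.9 m from the base axis. Payload 19.9 kg.
Tool frame: the origin (TCP) lies between the finger pads; the fingertips stand 19 mm ahead of it and the grasp point (between the pads) is the TCP; z points along the fingers, y is the line along which they close (so a half turn about z gives the same grasp; the last joint's range is limited). The gripper opens to 94 mm and grips with 3 to 60 N. Pads are 16 mm wide; open, the fingers measure 119 mm over their backs; the gripper's body (75 mm by 177 mm) begins 78 mm behind the grasp point.
Start: joints at [1.101, 0.417, -0.01, 1.614, 0.005, 1.111, -0.053], TCP at [0.26, -0.568, 0.224] pointing down, gripper open.
Joint ranges: [-2.81, 2.81], [-0.39, 2.02], [-1.27, 1.25], [0.06, 2.57], [-1.19, 4.33], [0.19, 2], [-2.82, 2.82]. Speed limits (rad/s): [1.89, 1.89, 2.39, 2.39, 3.01, 3.01, 3.01].

### API

Orientations are given as a 3x3 rotation matrix whose columns are the frame's x, y, z axes.
In Python, from rig import robot gives the robot as it stands. Calls block until the motion is done:
- robot.move_ptp(position, orientation): joint-space move of the TCP to a pose.
- robot.move_linear(position, velocity=0.15, frame=None, threshold=None): straight line of the TCP; frame=None keeps the orientation; velocity is the mean speed in m/s. With threshold (N) it stops when the force on the tool has changed by that much, and returns True; else False.
- robot.goto_joints(angles): joint-space move.
- robot.gripper_to(opening): finger opening in m; the grip force is fixed at half the most; returns when the fingers have stopped.
- robot.pause(seconds).
- robot.ik(position, orientation): joint angles nearest the present ones, or None.
- robot.get_state(): the state.
- robot.grab_frame(name): name is "scene" or "side" or "wrist"; returns the picture (420x560x3 uint8, red, green, blue); there is no depth.
- robot.camera_info(name): a dict with "fx", "fy", "cx", "cy" (pixels), "rvec" (rotation vector, rad) and "tvec" (3), from world to camera coordinates, as OpenCV has them. Camera axes: x right, y down, z forward; pixel columns grow to the right and rows downward; lengths in m; the calibration is good to about 2 mm. The wrist camera is an equidistant fisheye: a pixel r from the principal point sees the ray r / f radians off the axis. A picture is of the moment at which its call begins: read the wrist's pose just before it. camera_info takes no time and is no camera call; for the wrist camera it gives the pose at the moment of the call.
A pose or a line that the arm cannot do raises robot.PlanningError and nothing moves.
- robot.sign_off(): hands the job in; it is judged then, once.
The state is a dict: "time": time; "qpos": joint angles; "joint_vel": joint speeds; "effort": joint torques, N m; "ee_pos": TCP position; "tool_rot": TCP orientation; "force": force on the tool from outside, world axes, zero at the start; "moment": the same for the moment, N m; "opening": finger opening in m; "grasp_force": force on a finger pad.
Only numpy, scipy, OpenCV 4.12 (cv2) and the standard library are available. Lean on these libraries where they do the work, as an engineer would, in place of code of your own. Each camera call takes 0.05 s, during which the arm holds its last target. There are 200 camera calls.

### The job

Stand the two-pronged bending fork upright on the bed of the vise, about midway along the jaws, and let go of it. Then fit the crank onto the vise's square shaft, take it by its knob and wind it clockwise through its two-odd turns until the screw comes up to its stop and the fork is clamped against the fixed jaw. Finally lift the crank off, stand it upright on its plywood board again and leave it there, with the fork still clamped and the hammer, brush and tongs left where they lie.

Things in the scene. Friction and masses are not known exactly. Their poses are not given: they have to be found in the camera images.
- fixed_jaw_foot (a point): On the low grey bench vise (fixed, base 250 x 110 x 20 mm): foot of the fixed jaw's face, midway along the 90 mm jaws, on the level bed 20 mm above the bench. x points level from the fixed jaw to the moving jaw and drive end, y along the jaws, z up. Jaws rise 32 mm above the bed. Square shaft's axis: 165 mm away along x. Gap between jaws: 51.5 mm at screw 0, less 1.75 mm per rad.
- jaw_pad: Steel pad, 90 mm long and 31 mm high, on the moving jaw's face; origin at the foot of its back, axes as the vise's (x away from the fixed jaw). It is sprung (4 N/mm, up to 8 mm) and gives as it clamps the fork, about 4 mm at the screw's stop; it pushes the fork along the bed to the fixed jaw.
- shaft_foot (a point): Point on the axis of the vise's upright square shaft, at the foot of the square, on top of a round collar 44 mm across, 66 mm above the bench. The square is 18 mm wide and stands 34 mm above this point; its top 10 mm taper to a 9 mm square. Turns with the shaft: x and y are square to its flats, z up. It turns stiffly (0.1 N m) and stays where it is left.
- screw (a joint): Turning of the square shaft, rad; grows as it turns clockwise seen from above, which closes the jaws. Starts between 0 and 2; hard stop at 14.5. The pad meets the fork about 2.2 rad before the stop.
- crank_center (a point): Loose crank (0.53 kg, dark steel, upright on its board at start): point on the hub axis 44 mm above its underside. Hub 40 x 40 x 43 mm, square socket below (20.4 mm wide, 40 mm deep, flats square to x, y: fits in 4 positions, 0.15 rad of play); on it a 28 x 28 mm head, 43 to 88 mm up, to grip. Arm along x. Fitted, the underside rests on the collar: this point is 44 mm over shaft_foot.
- knob_grip (a point): Middle of the crank's upright wooden knob, 26 mm in diameter, 56 mm high; 79 mm from the hub axis along crank x, 75 mm above the crank's underside. The arm that carries it is 20 mm wide and lies 28 to 40 mm above the underside. The knob spins freely on its spindle, so it can be held in one attitude while winding.
- crank_knob: The same wooden knob as a body; origin at the centre of its underside, 44 mm above the crank's underside.
- crank_board: The crank's board: plywood, 200 x 200 x 12 mm, fixed to the bench; origin at the centre of its underside, axes along its edges.
- fork_center (a point): Middle of the bending fork (steel, about 0.68 kg, loose, starts upright on the bench), 42.5 mm above its underside. Foot block 30 mm (along x) x 70 mm (along y) x 35 mm high; two round upright prongs, 14 mm in diameter and 50 mm high, stand on it at y = +20 and -20 mm (54 mm over both). It goes between the jaws with its y axis along them.
- fork: The same fork as a body; origin at the centre of its underside.
- hammer: Hammer lying at the far side of the bench, 280 mm long; leave alone.
- brush: Wire brush lying at the far side of the bench; leave alone.
- tongs: Tongs lying at the far side of the bench, 250 mm long; leave alone.
Things that resemble listed ones, but are neither listed nor needed, are in the scene too. Leave any red look-alike of the fork alone.

How it is judged:
By the outcome, as a careful person would: the job done as asked, in the order asked, and still so for the second after the job is handed in, with the robot touching nothing.
It also fails if it takes over 72 s, if anything falls off the work surface, if the arm or the gripper's body presses on something with over 40 N, if the wrist force passes 120 N, or if a joint passes its speed limit or range.

## Working session

There is one attempt and no reset: what is moved stays moved. The work goes in short steps, each a Python script; the robot and the scene stay as the last script left them, time stands still between calls to the robot, and variables do not carry over. Pictures are saved under pics/ and viewed, at most 10 in all, crops included, and the job is handed in when it is done.

```bash
mkdir -p pics; ls; python3 - <<'E'
from rig import robot
import cv2,numpy as np
a=robot.grab_frame("scene");b=robot.grab_frame("side");w=robot.grab_frame("wrist")
for n,i in zip("abw",(a,b,w)): cv2.imwrite(f"pics/{n}0.png",i[:,:,::-1])
for n in("scene","side","wrist"):
    c=robot.camera_info(n);print(n,c); R=cv2.Rodrigues(np.array(c["rvec"],float))[0];print(-R.T@np.array(c["tvec"]))
print(robot.get_state())
E
```

```text
pics
scene {'fx': 391.1116166715375, 'fy': 391.1116166715375, 'cx': 277.9083932849735, 'cy': 210.28448039245382, 'rvec': array([ 1.38072688,  2.11902653, -0.92650556]), 'tvec': array([ 0.28731104, -0.29981009,  1.47843825])}
[1.30012863 0.25181453 0.77747564]
side {'fx': 477.2026872677342, 'fy': 477.2026872677342, 'cx': 273.3005938917615, 'cy': 212.21794166899883, 'rvec': array([ 1.01417264, -2.49915988,  0.96846624]), 'tvec': array([0.38609586, 0.40439165, 0.95005368])}
[0.03563161 0.51280575 0.97517448]
wrist {'fx': 325.19226210127806, 'fy': 325.19226210127806, 'cx': 279.044514869288, 'cy': 213.92005923768195, 'rvec': array([-2.4709453 ,  1.58663413,  0.18967405]), 'tvec': array([-0.62529826, -0.02366789,  0.38986701])}
[ 0.32257788 -0.54030344  0.3841485 ]
{'time': 0.15, 'qpos': array([ 1.1004955 ,  0.41783477, -0.01024561,  1.61400691,  0.00470204,
        1.11070053, -0.05295737]), 'joint_vel': array([ 3.72447015e-04, -1.06734269e-03,  3.61626119e-05, -2.61681336e-03,
        5.77017692e-04,  3.83802519e-04, -5.42159896e-04]), 'effort': array([ 3.88423123e-04, -8.51529121e+01,  6.38621952e-01, -4.26137209e+01,
       -4.88800462e-02,  1.71427469e-02,  3.30748003e-05]), 'ee_pos': array([ 0.25971687, -0.56819664,  0.22398274]), 'tool_rot': array([[ 9.09465553e-01,  4.15779005e-01, -4.76553123e-04],
       [ 4.15779265e-01, -9.09465211e-01,  7.95537401e-04],
       [-1.02640738e-04, -9.21654770e-04, -9.99999570e-01]]), 'force': array([-0.47745776,  0.89304713, -0.95810311]), 'moment': array([-0.03387664,  0.00168859, -0.02542659]), 'grasp_force': 0.0, 'opening': 0.09413800267441425}
```

View pics/a0.png

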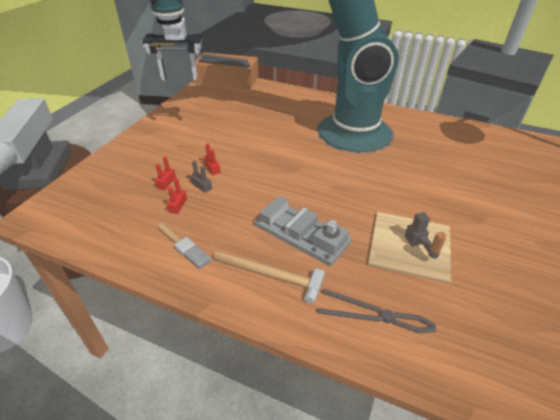

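View pics/b0.png

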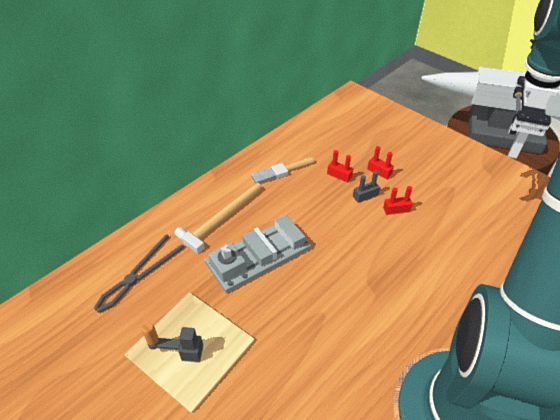

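Scene picture: the only grey fork is at (202,178). The red look-alikes are at (166,175), (212,160) and (177,197). The vise shaft is at (332,232) with the fixed jaw end near (276,212), and the crank head is at (419,222) with its knob at (438,243). In the side picture the grey fork is at (367,188), the reds at (340,167), (380,160) and (398,202), the shaft at (227,255) and the crank at (189,345). I choose the grey fork.

```bash
cat > h.py <<'E'
from rig import robot
import cv2,numpy as np
from scipy.spatial.transform import Rotation as Ro
def ray(c,px,wrist=False):
    R=cv2.Rodrigues(np.array(c["rvec"],float))[0];t=np.array(c["tvec"],float)
    u=(np.array(px,float)-[c["cx"],c["cy"]])/[c["fx"],c["fy"]]
    if wrist:
        r=np.linalg.norm(u);d=np.array([*(u/r*np.sin(r) if r>0 else u),np.cos(r)])
    else: d=np.array([*u,1])
    return -R.T@t,R.T@d
def onz(c,px,z,wrist=False):
    o,d=ray(c,px,wrist);return o+d*(z-o[2])/d[2]
def tri(c1,p1,c2,p2):
    o1,d1=ray(c1,p1);o2,d2=ray(c2,p2)
    s=np.linalg.lstsq(np.c_[d1,-d2],o2-o1,rcond=None)[0]
    a,b=o1+s[0]*d1,o2+s[1]*d2;return (a+b)/2,np.linalg.norm(a-b)
def proj(c,P,wrist=True):
    R=cv2.Rodrigues(np.array(c["rvec"],float))[0];p=R@np.array(P,float)+c["tvec"]
    r=np.hypot(p[0],p[1]);th=np.arctan2(r,p[2]) if wrist else r/p[2]
    return np.array([c["cx"],c["cy"]])+c["fx"]*th*p[:2]/r
def down(yaw):  # tool pointing down, tool y (closing line) at angle yaw in the world
    y=np.array([np.cos(yaw),np.sin(yaw),0]);z=np.array([0,0,-1.]);return np.c_[np.cross(y,z),y,z]
def best(pos,yaw,step=np.pi):  # yaw variant with smallest joint travel
    q0=robot.get_state()["qpos"];o=[]
    for k in range(-2,3):
        R=down(yaw+k*step);q=robot.ik(pos,R)
        if q is not None:o.append((np.abs(np.array(q)-q0).max(),k,R))
    return min(o,key=lambda t:t[0])[2]
def T():return robot.get_state()["time"]
def snap(n,name="wrist"):
    c=robot.camera_info(name);i=robot.grab_frame(name)[:,:,::-1].copy();cv2.imwrite(f"pics/{n}.png",i);return c,i
E
python3 - <<'E'
from h import *
s=robot.camera_info("scene");d=robot.camera_info("side")
for n,a,b in [("fork",(202,180),(367,188)),("shafttop",(333,226),(227,249)),("crankhead",(421,215),(188,331)),("knobtop",(439,233),(149,326)),("board",(411,247),(190,351))]:
    print(n,*tri(s,a,d,b))
for n,p in[("red1",(166,180)),("red2",(212,163)),("red3",(177,200)),("fork",(202,183))]:print(n,onz(s,p,.02))
E
```

```text
fork [ 0.515354   -0.34898957  0.0274742 ] 0.010404092125046142
shafttop [0.60175728 0.09703698 0.08418441] 0.00991875114490142
crankhead [0.49195571 0.29633596 0.10080926] 0.0020149784034829634
knobtop [0.55148894 0.34556153 0.11134467] 0.0002472362265687433
board [ 0.50582051  0.29797965 -0.004669  ] 0.0025271822210521763
red1 [ 0.55720759 -0.45063223  0.02      ]
red2 [ 0.42052876 -0.3663689   0.02      ]
red3 [ 0.62287575 -0.36477766  0.02      ]
fork [ 0.52429929 -0.34032203  0.02      ]
```

View pics/w0.png

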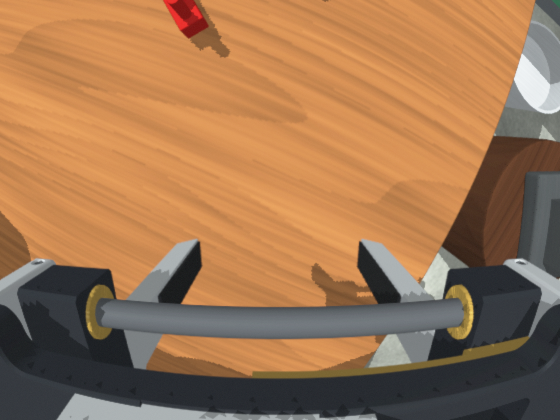

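The wrist picture shows the table with one red fork at (186,18); the camera looks ahead of the fingers, along tool +x. Next I look from above the grey fork.

```bash
python3 - <<'E'
from h import *
R=robot.get_state()["tool_rot"]; R=down(np.arctan2(R[1,1],R[0,1]))
p=np.array([.52,-.345,.22])-.085*R[:,0]
robot.move_ptp(p,R);print(T())
c,i=snap("fork1");print(proj(c,[.52,-.345,.02]))
hsv=cv2.cvtColor(i,cv2.COLOR_BGR2HSV)
m=((hsv[...,1]<90)&(hsv[...,2]<140)).astype(np.uint8)*255
cv2.imwrite("pics/m.png",m)
n,l,st,ce=cv2.connectedComponentsWithStats(m)
for k in range(1,n):
    if st[k,4]>150:print(st[k],ce[k])
E
```

```text
1.175
[277.38903454 120.72498817]
[ 37   0  44  35 859] [57.63795111 13.88940629]
[  75    0   69   66 2101] [105.74964303  28.34792956]
[ 251   94   64   63 1788] [282.25111857 125.31655481]
[    0   241   560   179 58483] [280.14392217 349.03920797]
[535 259  25  21 288] [550.71180556 267.40625   ]
```

View pics/fork1.png

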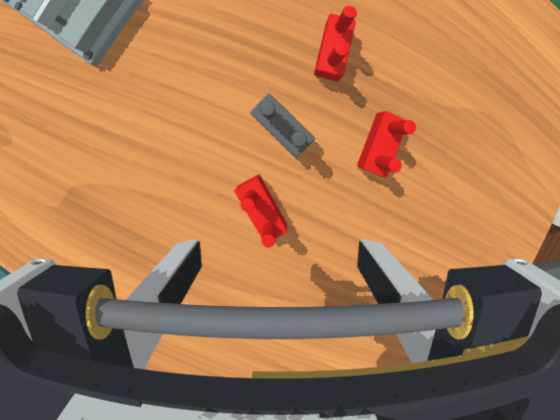

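Close view: the grey fork is upright at (282,125). The reds are at (335,45), (382,143) and (261,210), clear of the grip line. I measure it and grasp it.

```bash
python3 - <<'E'
from h import *
i=cv2.imread("pics/fork1.png");c=robot.camera_info("wrist")
hsv=cv2.cvtColor(i,cv2.COLOR_BGR2HSV)
m=((hsv[...,1]<90)&(hsv[...,2]<140)).astype(np.uint8)
n,l,st,ce=cv2.connectedComponentsWithStats(m)
k=l[125,282];cn=cv2.findContours((l==k).astype(np.uint8),cv2.RETR_EXTERNAL,cv2.CHAIN_APPROX_NONE)[0][0][:,0]
W=np.array([onz(c,p,.035,True)[:2] for p in cn])
(ctr,sz,_)=r=cv2.minAreaRect((W*1000).astype(np.float32));print(r)
b=cv2.boxPoints(r);e=[b[1]-b[0],b[2]-b[1]];e=max(e,key=np.linalg.norm);yaw=np.arctan2(e[1],e[0]);print(yaw)
assert 62<max(sz)<80 and 25<min(sz)<40
P=np.array([*ctr,0])/1000
R=best([*P[:2],.2],yaw)
robot.gripper_to(.08)
robot.move_ptp([*P[:2],.16],R)
robot.move_linear([*P[:2],.062],.15);robot.gripper_to(.04);s=robot.get_state();print(s["opening"],s["grasp_force"],s["time"])
robot.move_linear([*P[:2],.2],.25);s=robot.get_state();print(s["force"],s["opening"],s["time"],s["qpos"],R[:,0])
E
```

```text
((517.0985717773438, -352.1953125), (68.21893310546875, 29.341081619262695), 69.98570251464844)
1.2214806
0.053362802205281286 30.00119984149933 3.8667
[-0.19499185  0.63721519 -7.66390833] 0.05348958522893982 4.5667 [ 0.54163618  0.44257336  0.00949808  1.63944793 -0.00462977  1.06212016
 -1.36761999] [ 0.93960714 -0.34225485  0.        ]
```

```bash
python3 - <<'E'
from h import *
s=robot.camera_info("scene")
a=onz(s,(283,210),.052);b=onz(s,(333,226),.1);print(a,b)
ax=(b-a)[:2];ax/=np.linalg.norm(ax);print(ax)
mid=(a+b)[:2]/2
yaw=np.arctan2(ax[1],ax[0])+np.pi/2
q0=robot.get_state()["qpos"]
for k in(0,1):
    R=down(yaw+k*np.pi);p=np.r_[mid-.10*R[:2,0],.27]
    q=robot.ik(p,R);print(k,R[:,0],q)
    if q is not None:o=(p,R) if k==0 or np.abs(np.array(q)-q0).max()<bst else o;bst=np.abs(np.array(q)-q0).max()
robot.move_ptp(*o);c,i=snap("vise1");print(T());np.save("vc.npy",np.array([c],dtype=object),allow_pickle=True)
E
```

```text
[ 0.56818815 -0.04956423  0.052     ] [0.62007477 0.10542241 0.1       ]
[0.31746319 0.94827059]
0 [-0.31746319 -0.94827059 -0.        ] [ 0.46894555  0.62821472 -1.08509489  1.50117533  0.56151416  1.35163826
  2.1588616 ]
1 [0.31746319 0.94827059 0.        ] [ 0.38621111  0.29573253 -0.39515127  1.6986736   0.12207179  1.17149107
 -0.36413131]
5.7583
```

View pics/vise1.png

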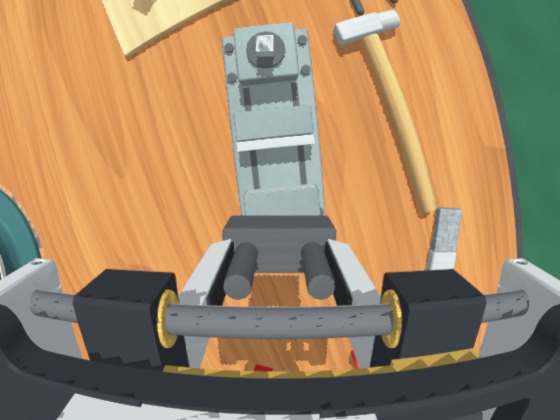

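The vise picture shows the square shaft at (264,43) on its dark collar, the pad's bright top edge at (238..314,143), the bed between y≈150 and 188, and the fixed jaw at about (283,200). The fork is held upright in the fingers. One close crop will give me the edges.

```bash
python3 - <<'E'
import cv2
i=cv2.imread("pics/vise1.png")[15:225,205:340];cv2.imwrite("pics/vise1c.png",cv2.resize(i,None,fx=2.85,fy=2.85,interpolation=cv2.INTER_CUBIC))
E
```

```text
(no output)
```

View pics/vise1c.png

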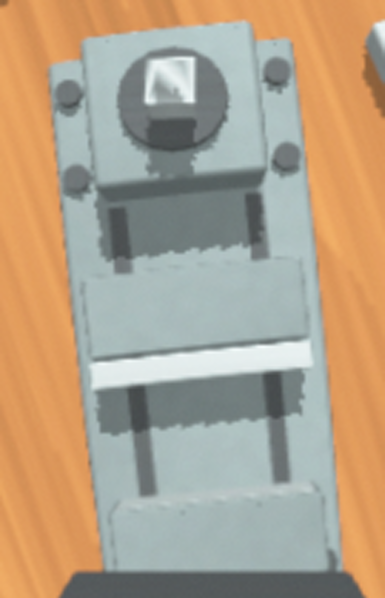

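The crop shows the collar centred at (173,100), the pad's top front edge from (93,388) to (311,364), the fixed jaw's top edge from (118,495) to (318,485), and the square roughly aligned with the vise.

```bash
python3 - <<'E'
from h import *
c=np.load("vc.npy",allow_pickle=True)[0]
f=lambda x,y,z:onz(c,(x/2.85+205-.3,y/2.85+15-.3),z,True)
sh=f(173,100,.066);print("collar",sh, np.linalg.norm(f(118,100,.066)-f(228,100,.066)))
pf=[f(93,388,.051),f(311,364,.051)];pb=[f(90,362,.051),f(309,340,.051)];fj=[f(112,500,.052),f(322,486,.052)]
for n,e in(("padf",pf),("padb",pb),("fj",fj)):
    v=e[1]-e[0];print(n,(e[0]+e[1])/2,np.linalg.norm(v),np.arctan2(v[1],v[0])+np.pi/2)
for e in([(52,75),(102,540)],[(292,45),(340,540)]):
    a,b=f(*e[0],.02),f(*e[1],.02);print("side",a,b,np.arctan2(*(a-b)[1::-1]))
m=(fj[0]+fj[1])/2;u=sh-m;print("fj->shaft",np.linalg.norm(u[:2]),np.arctan2(u[1],u[0]))
m=(pf[0]+pf[1])/2;u=sh-m;print("pad->shaft",np.linalg.norm(u[:2]),np.arctan2(u[1],u[0]))
sq=[f(x,y,.1) for x,y in[(147,62),(195,57),(195,102),(144,106)]];print(np.array(sq).round(4).tolist())
print(f(270,200,.09),robot.get_state()["tool_rot"][:,1])
E
```

```text
collar [0.602355   0.09488583 0.066     ] 0.04292944015567049
padf [ 0.57728607 -0.01350564  0.051     ] 0.08928990477997684 1.3534049898834573
padb [ 0.57962616 -0.00347155  0.051     ] 0.08939246315798904 1.3433313138154683
fj [ 0.56766653 -0.06122548  0.052     ] 0.08697502055368063 1.312250412162185
side [0.55795465 0.1380685  0.02      ] [ 0.50999093 -0.06979817  0.02      ] 1.3440226562941286
side [0.66296046 0.11617544 0.02      ] [ 0.61224695 -0.10437693  0.02      ] 1.3447862482757853
fj->shaft 0.15991882809909613 1.3521452899166921
pad->shaft 0.11125269462243978 1.3435112711598531
[[0.5967, 0.1027, 0.1], [0.6134, 0.0988, 0.1], [0.6078, 0.0823, 0.1], [0.5904, 0.0869, 0.1]]
[0.62222099 0.04083516 0.09      ] [ 0.94704092 -0.32110998 -0.00136925]
```

```bash
cat >> h.py <<'E'
AX=np.array([np.cos(1.3444),np.sin(1.3444)]);SH=np.array([.6024,.0949])
E
python3 - <<'E'
from h import *
R=down(1.3444-np.pi/2+np.pi)
if R[:2,0]@AX<0:R=down(1.3444-np.pi/2)
print(R[:,0]); P=[.5718,-.0396]
robot.move_ptp([*P,.17],R);robot.move_linear([*P,.10],.2)
print(robot.move_linear([*P,.0795],.05,threshold=4),robot.get_state()["ee_pos"],robot.get_state()["force"])
robot.gripper_to(.072);robot.move_linear([*P,.17],.25)
p=np.r_[SH-.072*AX,.19];robot.move_linear(p,.25);print(T(),robot.get_state()["ee_pos"])
c,i=snap("shaft1");np.save("sc.npy",np.array([c],dtype=object),allow_pickle=True)
print(proj(c,[*SH,.1]),proj(c,[*P,.105]))
u,v=proj(c,[*SH,.09]).astype(int)
cv2.imwrite("pics/shaft1c.png",np.hstack([cv2.resize(i[max(v-60,0):v+60,u-60:u+60],(480,480),interpolation=cv2.INTER_CUBIC),cv2.resize(i,(320,240))[0:0+240].repeat(2,0)]))
print(u,v)
E
```

```text
[0.22446728 0.97448163 0.        ]
True [ 0.57217511 -0.03976486  0.08090286] [ 1.38891803 -0.64478488 -3.32581946]
8.6083 [0.58582042 0.02561526 0.18906033]
[278.6263621  132.37557268] [278.83396069 300.49385903]
278 132
```

View pics/shaft1c.png

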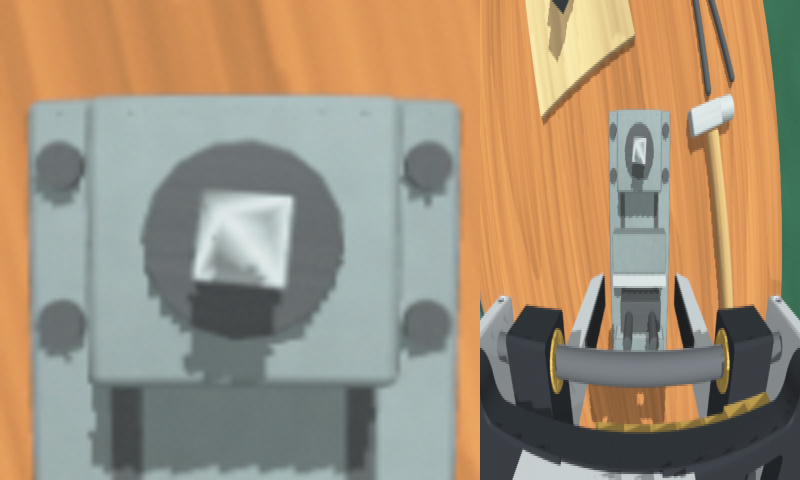

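The crop shows the square's corners at (203,191), (294,197), (287,289) and (193,282), and the collar centred at (243,240). The fork is standing in the vise, bottom centre of the frame. Next I compute the shaft pose and look at the crank.

```bash
python3 - <<'E'
from h import *
c=np.load("sc.npy",allow_pickle=True)[0]
f=lambda x,y,z:onz(c,(x/4+218-.4,y/4+72-.4),z,True)
q=np.array([f(x,y,.09) for x,y in[(203,191),(294,197),(287,289),(193,282)]])
print(q.mean(0));e=np.roll(q,-1,0)-q;print(np.linalg.norm(e,axis=1),(np.arctan2(e[:,1],e[:,0]))%(np.pi/2))
print("collar",f(243,240,.066))
i=cv2.imread("pics/shaft1.png")
# crank look: tool x stays outward-ish; camera above crank middle
P=np.array([.515,.315]);yaw=np.arctan2(.05,.06)  # close along crank arm
o=[]
for k in range(4):
    R=down(yaw+k*np.pi/2);p=np.r_[P-.075*R[:2,0],.24];qq=robot.ik(p,R)
    if qq is not None:print(k,np.round(qq,2));o.append((np.abs(qq-robot.get_state()["qpos"]).max(),k,p,R))
o=min(o,key=lambda t:t[0]);print(o[1]);robot.move_ptp(o[2],o[3]);print(T())
c,i=snap("crank1");np.save("cc.npy",np.array([c],dtype=object),allow_pickle=True)
u,v=proj(c,[*P,.09]).astype(int);print(u,v)
cv2.imwrite("pics/crank1c.png",cv2.resize(i[max(v-110,0):v+110,u-130:u+130],None,fx=2.7,fy=2.7,interpolation=cv2.INTER_CUBIC))
E
```

```text
[0.60259032 0.09570618 0.09      ]
[0.01795364 0.01840749 0.01864869 0.01825586] [1.27957102 1.2732964  1.27049603 1.23519899]
collar [0.60234414 0.09605139 0.066     ]
0 [ 0.02  0.47 -0.68  1.59  0.32  1.19 -0.03]
1 [-0.    0.69 -0.97  1.43  0.57  1.33  1.26]
2 [-1.49  0.57  1.08  1.69 -0.53  1.21 -2.72]
3 [-0.2   0.26 -0.45  1.82  0.13  1.09 -1.58]
0
9.6083
278 125
```

View pics/crank1c.png

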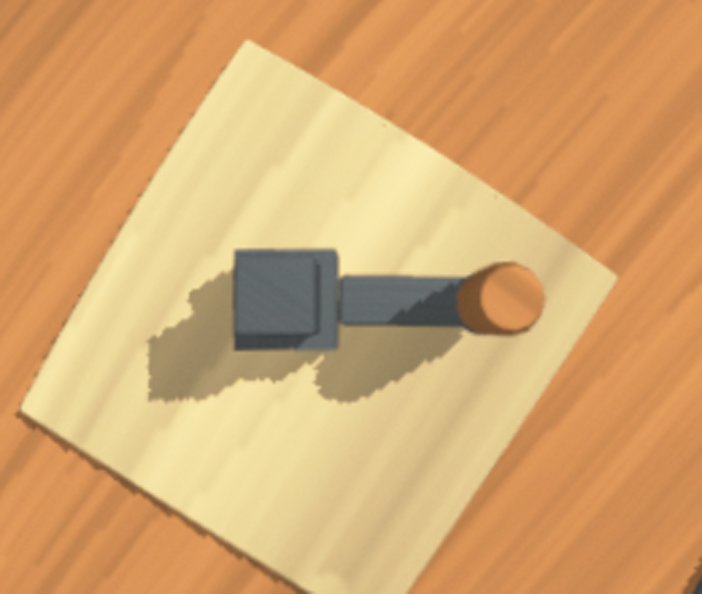

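The crop shows the head's top square centred at (276,292) with its edges level with the image, and the knob's top centred at (511,297). I convert these to positions, check them, grasp, and fit the crank on the shaft.

```bash
python3 - <<'E'
from h import *
c=np.load("cc.npy",allow_pickle=True)[0]
f=lambda x,y,z:onz(c,(x/2.7+148-.3,y/2.7+15-.3),z,True)
q=np.array([f(*p,.1) for p in[(235,251),(317,251),(317,333),(235,333)]]);h=q.mean(0)
e=q[1]-q[0];g=q[2]-q[3];print("head",h,np.linalg.norm(e),np.linalg.norm(q[3]-q[0]),np.arctan2(e[1],e[0]),np.arctan2(g[1],g[0]))
k=f(511,297,.115);v=k-h;yaw=np.arctan2(v[1],v[0]);print("knob",k,np.linalg.norm(v[:2]),yaw)
h2=(f(235,350,.055)+f(337,250,.055))/2;print("hub",h2)
b=[f(*p,.012) for p in[(248,40),(617,277),(20,412)]];print("board",(b[1]+b[2])/2,np.linalg.norm(b[1]-b[0]),np.linalg.norm(b[2]-b[0]),(b[1]-b[0]))
E
```

```text
head [0.49273024 0.30029033 0.1       ] 0.02781899858290416 0.02820516639124864 0.6710747582247707 0.6767067998546544
knob [0.55334741 0.34814495 0.115     ] 0.07723021349259641 0.6682788583393293
hub [0.49340955 0.29911528 0.055     ]
board [0.50942471 0.29236418 0.012     ] 0.19663233044380837 0.19909942674806508 [ 1.95323058e-01  2.26533951e-02 -5.55111512e-17]
```

```bash
python3 - <<'E'
from h import *
H=np.array([.493,.2998]);yaw=.672
R=best([*H,.18],yaw);robot.gripper_to(.06)
robot.move_ptp([*H,.16],R);print(robot.move_linear([*H,.082],.15,threshold=8))
robot.gripper_to(.015);s=robot.get_state();print(s["opening"],s["grasp_force"],s["ee_pos"],s["time"])
ty=s["tool_rot"][:2,1];print("tool y yaw",np.arctan2(ty[1],ty[0]))
robot.move_linear([*H,.20],.25);s=robot.get_state();print(s["force"],s["moment"],s["opening"])
# fit
S=np.array([.6025,.0958]);R2=down(np.arctan2(R[1,1],R[0,1])+1.265-yaw)
robot.move_ptp([*S,.20],R2);c,i=snap("fit0");s=robot.get_state();print(s["time"],s["ee_pos"],s["qpos"])
cv2.imwrite("pics/side1.png",robot.grab_frame("side")[:,:,::-1])
f0=s["force"]
r=robot.move_linear([*S,.134],.06,threshold=12);s=robot.get_state();print(r,s["ee_pos"],s["force"]-f0,s["moment"],s["time"])
E
```

```text
False
0.02770128166708346 29.99664455652237 [0.49308803 0.29973663 0.08217204] 11.8833
tool y yaw 0.6718565005002387
[ 0.50797013  0.04351226 -6.04015808] [-0.02570974 -0.02914693  0.05942285] 0.028070173169499772
13.4917 [0.6017362  0.09718761 0.19920472] [ 0.34312037  0.5195202  -0.75379031  1.65920555  0.38614975  1.11920767
  0.74938853]
True [0.60234501 0.095682   0.13593129] [ 0.05173902 -1.30967368 13.93716965] [-0.35776876 -0.1013193   0.03773851] 14.5417
```

Fully seated: TCP at 0.136, as expected. Now I release the head, take the knob and wind, stopping on a force rise.

```bash
cat >> h.py <<'E'
S=np.array([.6025,.0958])
def kn(a,z=.141):return np.array([*(S+.079*np.array([np.cos(a),np.sin(a)])),z])
def wind(a0,a1,step=np.radians(15),v=.1,th=22):
    n=max(1,int(round(abs(a1-a0)/step)));log=[]
    for a in np.linspace(a0,a1,n+1)[1:]:
        hit=robot.move_linear(kn(a),v,threshold=th);s=robot.get_state();f=s["force"]
        t=np.array([np.sin(a),-np.cos(a)]);r=np.array([np.cos(a),np.sin(a)]);d=s["ee_pos"][:2]-S
        log.append((a,np.arctan2(d[1],d[0]),f[:2]@t,f[:2]@r,f[2],s["time"]))
        if hit or np.linalg.norm(f)>45:break
    return hit,log
E
python3 - <<'E'
from h import *
np.set_printoptions(precision=2,suppress=True)
R=robot.get_state()["tool_rot"];R=down(np.arctan2(R[1,1],R[0,1]))
for a in np.linspace(0,6,9):
    q=robot.ik(kn(a),R);print(a,q)
robot.gripper_to(.05);robot.move_linear([*S,.215],.25)
a0=1.265;robot.move_linear(kn(a0,.215),.25);robot.move_linear(kn(a0),.15,threshold=10)
robot.gripper_to(.012);s=robot.get_state();print(s["opening"],s["grasp_force"],s["force"],s["ee_pos"],s["time"])
hit,l=wind(a0,a0-np.pi/2);print(hit);print(np.array(l))
E
```

```text
0.0 [ 0.26  0.71 -0.68  1.49  0.48  1.11  0.75]
0.75 [ 0.19  0.69 -0.69  1.53  0.48  1.1   0.66]
1.5 [ 0.18  0.62 -0.72  1.65  0.46  1.05  0.59]
2.25 [ 0.24  0.53 -0.75  1.8   0.42  0.98  0.59]
3.0 [ 0.35  0.46 -0.77  1.9   0.39  0.94  0.67]
3.75 [ 0.45  0.47 -0.76  1.88  0.39  0.94  0.78]
4.5 [ 0.46  0.54 -0.72  1.77  0.42  0.99  0.84]
5.25 [ 0.4   0.63 -0.7   1.62  0.45  1.06  0.83]
6.0 [ 0.3   0.7  -0.68  1.51  0.47  1.1   0.78]
0.025478571444866555 30.000615413300693 [1.35 0.99 2.42] [0.63 0.17 0.14] 17.1833
False
[[ 1.    1.    0.63  2.6   4.9  17.54]
 [ 0.74  0.73  0.43  3.15  4.95 17.9 ]
 [ 0.48  0.46  0.6   3.95  5.54 18.26]
 [ 0.22  0.2   0.19  3.87  5.46 18.62]
 [-0.04 -0.06  0.73  2.52  5.1  18.98]
 [-0.31 -0.32  1.59  2.18  5.13 19.33]]
```

```bash
python3 - <<'E'
from h import *
np.set_printoptions(precision=2,suppress=True)
a0=1.265-np.pi/2
hit,l=wind(a0,-13.6,v=.13);l=np.array(l);print(hit,len(l));print(l[::6]);print(l[-10:])
E
```

```text
True 51
[[ -0.57  -0.57   0.61   2.31   5.    19.64]
 [ -2.13  -2.14   1.59   3.1    7.82  21.49]
 [ -3.69   2.58   0.32   7.45   9.88  23.34]
 [ -5.26   1.01  -0.13   5.71   6.76  25.19]
 [ -6.82  -0.55   0.2    1.82   5.28  27.04]
 [ -8.39  -2.11   0.11   2.32   7.34  28.89]
 [ -9.95   2.61   0.85   6.72   9.15  30.74]
 [-11.51   1.03   0.44   6.18   7.21  32.59]
 [-13.08  -0.52  -0.13   2.13   5.2   34.44]]
[[-11.25   1.3    1.11   6.93   6.82  32.28]
 [-11.51   1.03   0.44   6.18   7.21  32.59]
 [-11.78   0.77   0.54   5.48   5.84  32.9 ]
 [-12.04   0.5    0.39   4.63   5.79  33.21]
 [-12.3    0.24  -0.62   3.21   5.81  33.52]
 [-12.56  -0.02  -0.01   1.68   6.07  33.83]
 [-12.82  -0.27   2.08   2.47   5.8   34.13]
 [-13.08  -0.52  -0.13   2.13   5.2   34.44]
 [-13.34  -0.77  -1.87   1.04   4.99  34.75]
 [-13.6   -0.91  -8.76  -4.26  -3.29  34.96]]
```

The stop came at knob angle -13.47, which is about 14.4 rad of screw plus play. I ease off slightly, release, and look at the crank and fork.

```bash
python3 - <<'E'
from h import *
np.set_printoptions(precision=3,suppress=True)
a=-13.47+.08;robot.move_linear(kn(a),.05);print(robot.get_state()["force"])
robot.gripper_to(.05);robot.move_linear(kn(a,.215),.2)
# look from above with tool x along vise axis, camera above shaft
R=best([*S,.24],1.3444-np.pi/2,2*np.pi)
p=np.r_[S-.072*AX,.25];robot.move_ptp(p,R);print(T(),R[:,0])
c,i=snap("after1");np.save("ac.npy",np.array([c],dtype=object),allow_pickle=True)
u,v=proj(c,[*S,.15]).astype(int);print(u,v)
y0=max(v-110,0);cv2.imwrite("pics/after1c.png",cv2.resize(i[y0:y0+250,u-130:u+130],None,fx=2.3,fy=2.3,interpolation=cv2.INTER_CUBIC));print(y0)
E
```

```text
[-0.943  5.838  3.652]
37.6167 [0.224 0.974 0.   ]
277 131
21
```

View pics/after1c.png

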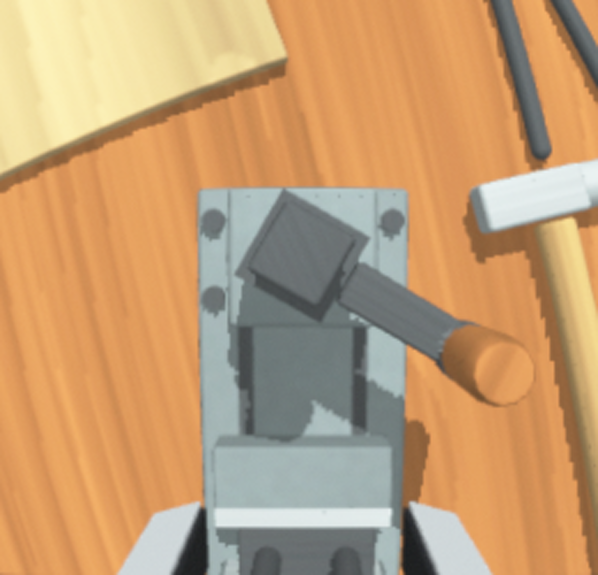

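The picture shows the pad pressed on the fork at the bottom, the crank seated with its head centred at about (301,251), and the knob's top at (503,373). I measure the crank's yaw, grasp the head, lift it off and return it to the board.

```bash
python3 - <<'E'
from h import *
np.set_printoptions(precision=3,suppress=True)
c=np.load("ac.npy",allow_pickle=True)[0]
f=lambda x,y,z:onz(c,(x/2.3+147-.3,y/2.3+21-.3),z,True)
q=np.array([f(*p,.154) for p in[(287,196),(357,243),(317,307),(247,258)]]);print(q.mean(0))
e=np.roll(q,-1,0)-q;print(np.linalg.norm(e,axis=1),np.arctan2(e[:,1],e[:,0])%(np.pi/2)-np.pi/2)
k=f(503,373,.169);v=(k-np.r_[S,0])[:2];yaw=np.arctan2(v[1],v[0]);print(np.linalg.norm(v),yaw)
assert abs(np.linalg.norm(v)-.079)<.006 and abs(yaw+.8)<.2
R=best([*S,.2],yaw)
robot.move_ptp([*S,.215],R);robot.move_linear([*S,.137],.15,threshold=10)
robot.gripper_to(.015);s=robot.get_state();print(s["opening"],s["ee_pos"],s["force"],s["time"])
f0=s["force"][2]
hit=robot.move_linear([*S,.22],.08,threshold=30);s=robot.get_state();print(hit,s["ee_pos"],s["force"]-[0,0,f0],s["opening"],s["time"])
np.save("yaw.npy",yaw)
E
```

```text
[0.603 0.097 0.154]
[0.029 0.026 0.029 0.025] [-0.82  -0.775 -0.842 -0.795]
0.07686750191642609 -0.7403012583189794
0.027968908220751217 [0.602 0.097 0.138] [-4.339  2.091  5.205] 39.4833
False [0.602 0.096 0.219] [ 0.15   0.125 -9.904] 0.02749443430002709 40.675
```

```bash
python3 - <<'E'
from h import *
np.set_printoptions(precision=3,suppress=True)
yaw=float(np.load("yaw.npy"));H=np.array([.493,.2985])
R=robot.get_state()["tool_rot"];g=np.arctan2(R[1,1],R[0,1])
R2=down(g+.672-yaw)
robot.move_ptp([*H,.20],R2);robot.move_linear([*H,.10],.15)
hit=robot.move_linear([*H,.079],.04,threshold=5);print(hit,robot.get_state()["ee_pos"])
robot.gripper_to(.05);robot.move_linear([*H,.22],.2);print(T())
robot.move_linear([.42,.2,.3],.25)
c,i=snap("end_scene","scene");c2,j=snap("end_side","side");print(T())
cv2.imwrite("pics/end.png",np.hstack([cv2.resize(i[150:330,140:460],None,fx=1.25,fy=1.25),cv2.resize(j[150:400,90:420],None,fx=1.2,fy=1.2)[:225]]))
E
```

```text
True [0.493 0.298 0.083]
44.2583
45.0917
```

View pics/end.png

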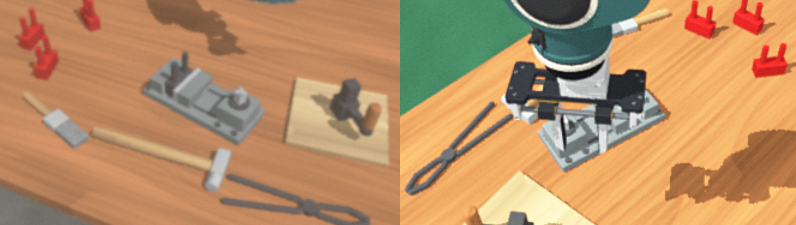

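The final picture shows the crank upright on its board at (350,100), the fork clamped in the vise at (178,75), and the hammer, brush and tongs where they were.

```bash
python3 -c "
from rig import robot
print(robot.sign_off())"
```

```text
the job is handed in; nothing more can be done
None
```

The job is handed in at about 45 s: the fork stands clamped with the screw wound to its stop (felt as a force rise at about the expected angle), the crank is upright on its board, and the hammer, brush and tongs were left where they lay.

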